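# Screw the punch rack to its brackets and fill it

## Task

Lay the loose aluminium punch rack on the two steel brackets so that its end slots line up with theirs. Thread both thumbscrews foot-first through rack and bracket, one at each end, until the collar sits on the rack, and lock each with a quarter turn so that its wing stands square across the rack. When both are locked, move every steel punch from the blue organiser into the rack, tapered end down and fully home, one to a pocket, and leave the other things on the shelf where they are.

Things in the scene. Friction and masses are not known exactly. Their poses are not given: they have to be found in the camera images.
- bracket_top (a point): mid-point of the fixed pair of steel U-brackets (mm), level with their tops, 80 above the shelf; y along the pair, x across, z up. Brackets 46 wide (y), 62 deep (x), centred at y = +-111 on a board 70 x 300 x 12; top plates 10 thick, open below, lips 9 high along their x edges (54 between). The rack body hangs in the 176 gap, 6 to spare each end
- bracket_slot_left (a point): centre of the slot in the +y bracket's top plate, on its top face, at bracket y = +111 mm. The slot goes right through, 30 long along y, 15 wide along x; axes as bracket_top. A thumbscrew's foot passes only with its wing along y; turned a quarter, the foot locks under the plate, 5 mm of play
- bracket_slot_right (a point): the same slot in the other bracket's plate, at bracket y = -111 mm
- rack_top (a point): middle of the loose rack's top face (mm), 70 above its underside; z up, y along it. Body 36 thick (x), 164 long, 0.55 kg; end ears 44 wide, 58 long, 8 thick, level with the top, with through slots 30 (y) x 15 (x) at y = +-111. Pockets 24 square, 64 deep, at y = +-20, +-60. Grip mid-way across the 36; either way round will do. Starts upright on the shelf; mounted, its top is at 88
- screw_a_mid (a point): thumbscrew, 67 mm long, head up. T-foot at the bottom: bar 22 along x, 9 along y, 8 high; shaft diameter 10; collar diameter 34 from 31 to 37 above the bottom; on it a wing 40 long (x), 10 thick (y), 30 high, gripped across its thickness. Site: on the axis, 35 above the bottom; z up, x along wing and foot (either way alike). Starts in the plywood block
- screw_b_mid (a point): the second thumbscrew, the same as screw_a
- punch_0_mid (a point): steel punch: round bar 130 mm long, diameter 18, lower 25 tapering to 12, 0.2 kg. Site: its centre; z along the bar, away from the taper. Starts upright in an organiser pocket, lower end 5 above the shelf, top 60 standing out. Home in the rack its lower end is 6 above the rack's underside, top 66 above the rack's. 2 to 4 punches are present; None all along: absent
- punch_1_mid (a point): steel punch as punch_0; may be absent
- punch_2_mid (a point): steel punch as punch_0; may be absent
- punch_3_mid (a point): steel punch as punch_0; may be absent
- organiser: fixed blue plastic organiser, 110 x 110 x 75 mm high: origin under its centre, four pockets 22 square, 70 deep at x, y = +-27.5; a low empty tray, 35 high, stretches from its -x face to x = -100
- block: the plywood thumbscrew block, 80 (x) x 130 (y) x 45 mm high, fixed; origin under its centre, pockets 26 (x) x 13 (y), 36 deep, at y = +-35 hold the thumbscrews, collars on its top, wings along its x
- mug: grey mug, 82 across, 90 high: leave it
- spanner: chrome bike spanner 180 long: leave it
- torch: aluminium torch lying on its side, 145 long, 36 high: leave it
- jar: glass jar 75 high: leave it
- can: metal can 150 high: leave it
- tape: roll of grey tape, 80 across, 24 high: leave it
- flowerpot: clay pot 100 high: leave it
There are look-alikes about, which are no part of the job. Leave any red look-alike of the part that bears screw_a_mid alone.

How it is judged:
By the outcome, as a careful person would: the job done as asked, in the order asked, and still so for the second after the job is handed in, with the robot touching nothing.
Of punch_0, punch_1, punch_2, punch_3 only 2 to 4 are there at a start; the rules pass over those that are not, and their reading is None.
At some moment in a run one of rack may be knocked a few centimetres aside while the robot is not near it.
It also fails if it takes over 210 s, if anything falls off the work surface, if the arm or the gripper's body presses on something with over 40 N, if the wrist force passes 120 N, or if a joint passes its speed limit or range.

## Robot

A 6-joint arm with a two-finger parallel gripper is mounted at the origin on the work surface. World frame = base frame: x ahead of the robot, y to its left, z up, the work surface at z = 0. Lengths are in mm, angles in rad, forces in N, time in s.
With the tool pointing down it reaches from about 400 to 825 mm from the base axis. Payload 7 kg.
Tool frame: the origin (TCP) lies at the very end of the fingers, on their centre line; the grasp point (between the pads) lies 19 mm behind it; z points along the fingers, y is the direction in which the jaws open and shut (so a half turn about z gives the same grasp; the last joint's range is limited). The gripper opens to 88 mm and grips with 3 to 60 N. Pads are 19 mm wide; open, the fingers measure 130 mm over their backs; the gripper's body (78 mm by 193 mm) begins 47 mm behind the grasp point.
Start: joints at [-0.826, 0.359, 0.012, 0, -1.224, -0.288], TCP at [297.699, -605.781, 226.561] pointing down, gripper open.
Joint ranges: [-3.07, 3.07], [-1.43, 2.12], [-1.02, 1.25], [-3.03, 1.67], [-3.05, -0], [-3.03, 3.03]. Speed limits (rad/s): [2.39, 2.39, 3.01, 3.14, 3.14, 3.14].

## Interface

Orientations are given as a unit quaternion [x, y, z, w].
In Python, from plant import bot gives the robot as it stands. Calls block until the motion is done:
- bot.move_ptp(position, orientation): joint-space move of the TCP to a pose.
- bot.line_to(position, velocity=150, ori=None): straight line of the TCP; ori=None keeps the orientation; velocity is the mean speed in mm/s.
- bot.move_joints(angles): joint-space move.
- bot.move_gripper(opening, force=None): finger opening in mm; force is the grip in N (None keeps the last); returns when the fingers have stopped.
- bot.pause(seconds).
- bot.solve_ik(position, orientation): joint angles nearest the present ones, or None.
- bot.read_state(): the state.
- bot.camera(name): name is "scene" or "side" or "wrist"; returns the picture (384x512x3 uint8, red, green, blue); there is no depth.
- bot.get_calibration(name): a dict with "fx", "fy", "cx", "cy" (pixels), "view" (4x4, takes a point from world to camera coordinates); the wrist camera has in their place "T_tool_cam" (4x4, takes a point from camera to tool coordinates, whose origin is the TCP and whose axes are the flange's). Camera axes: x right, y up, looking along -z (the intrinsics and any distortion apply to the point x, -y, -z); pixel columns grow to the right and rows downward; lengths in mm; the calibration is good to about 2 mm. The wrist camera is an equidistant fisheye: a pixel r from the principal point sees the ray r / f radians off the axis. A picture is of the moment at which its call begins: read the wrist's pose just before it. get_calibration takes no time and is no camera call.
A pose or a line that the arm cannot do raises bot.Unreachable and nothing moves.
- bot.close_job(): hands the job in, once; it reports no verdict.
The state is a dict: "t": time; "joint_pos": joint angles; "qvel": joint speeds; "tau": joint torques, N m; "tcp_pos": TCP position; "eef_rot": TCP orientation; "contact_force": force on the tool from outside, world axes, zero at the start; "moment": the same for the moment, N m; "width": finger opening in mm.
Only numpy, scipy, OpenCV 4.12 (cv2) and the standard library are available. Lean on these libraries where they do the work, as an engineer would, in place of code of your own. Each camera call takes 0.05 s, during which the arm holds its last target.

## Working session

There is one attempt and no reset: what is moved stays moved. The work goes in short steps, each a Python script; the robot and the scene stay as the last script left them, time stands still between calls to the robot, and variables do not carry over. Pictures are saved under pics/ and viewed, and the job is handed in when it is done.

```bash
ls; mkdir -p pics
python3 - <<'E'
from plant import bot
import cv2,json
for n in ["scene","side","wrist"]:
    im=bot.camera(n); cv2.imwrite(f"pics/{n}0.png",cv2.resize(im[:,:,::-1],None,fx=1.5,fy=1.5,interpolation=cv2.INTER_CUBIC))
    print(n,bot.get_calibration(n))
print(bot.read_state())
E
```

```text
pics
scene {'fx': 419.15315730764337, 'fy': 419.15315730764337, 'cx': 258.75996462213755, 'cy': 194.12386108877556, 'view': array([[ 8.92932100e-01,  4.49731976e-01, -2.03326144e-02,
        -5.19299045e+02],
       [-2.90661758e-01,  6.10414194e-01,  7.36824439e-01,
         1.19292169e+02],
       [ 3.43784827e-01, -6.52024280e-01,  6.75778315e-01,
        -1.38119765e+03],
       [ 0.00000000e+00,  0.00000000e+00,  0.00000000e+00,
         1.00000000e+00]])}
side {'fx': 427.0573239197104, 'fy': 427.0573239197104, 'cx': 257.7931942282003, 'cy': 193.868436022399, 'view': array([[-6.88808743e-01, -7.24550709e-01,  2.38492432e-02,
         3.97551448e+02],
       [ 4.32432660e-01, -3.84251602e-01,  8.15691548e-01,
        -3.06932592e+02],
       [-5.81845779e-01,  5.72168661e-01,  5.77995253e-01,
        -1.08898874e+03],
       [ 0.00000000e+00,  0.00000000e+00,  0.00000000e+00,
         1.00000000e+00]])}
wrist {'fx': 297.3186396354542, 'fy': 297.3186396354542, 'cx': 253.7584056120475, 'cy': 195.24472016056237, 'T_tool_cam': array([[-7.59309719e-04,  9.69488889e-01,  2.45134080e-01
[... 258 characters left out ...]
        1.00000000e+00]])}
{'t': 0.15, 'joint_pos': array([-8.25891809e-01,  3.59238293e-01,  1.12596561e-02, -2.47783983e-04,
       -1.22408133e+00, -2.88103039e-01]), 'qvel': array([-0.0007536 , -0.00105466,  0.00235949,  0.00202867,  0.0013374 ,
        0.00010305]), 'tau': array([ 1.24684215e-03, -5.83274996e+01,  2.93291098e+01,  7.00121820e+00,
        8.84507142e-03, -1.06072685e-04]), 'tcp_pos': array([ 297.54212105, -605.47247239,  225.82461894]), 'eef_rot': array([-2.26378961e-01,  9.74039092e-01,  6.06931142e-04, -2.10724422e-04]), 'contact_force': array([ 0.78722565, -0.36253983,  0.14089463]), 'moment': array([-0.00898331, -0.01574052, -0.02951733]), 'width': 87.63344478266056}
```

View pics/scene0.png

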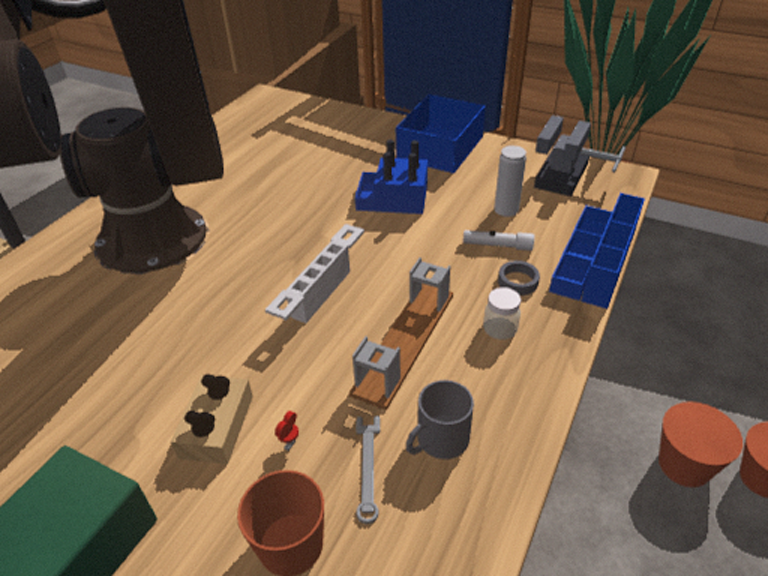

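View pics/side0.png

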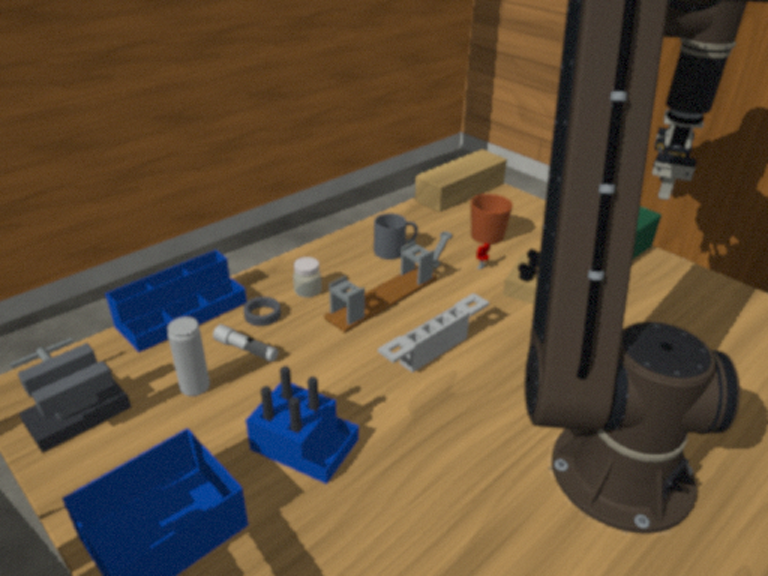

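View pics/wrist0.png

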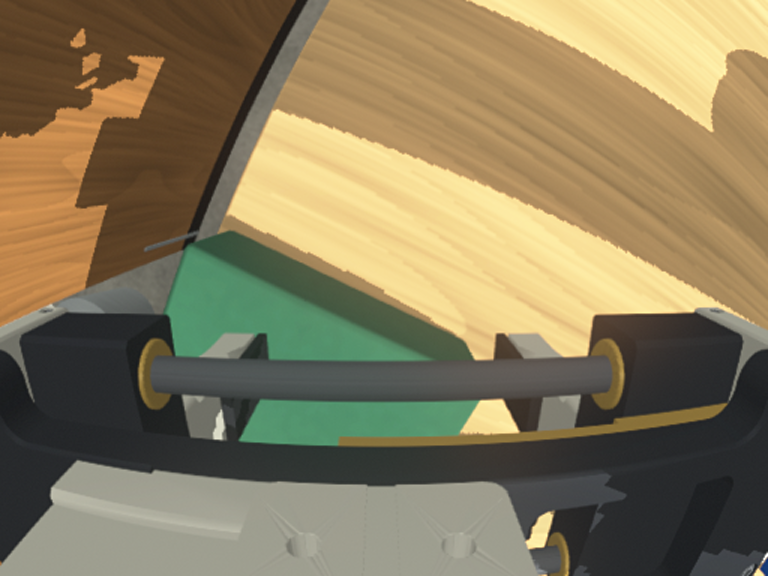

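Scene (1.5x pixels): the rack is at (315,275), the brackets at (400,330), and the block with two black thumbscrews at (200,420) and (215,385). The red look-alike is at (287,428) and stays untouched. The organiser is at (395,185), with four punches visible in the side view.

```bash
cat > h.py <<'E'
from plant import bot
import numpy as np, cv2
from scipy.spatial.transform import Rotation as R
from scipy.optimize import least_squares
def ray(name,u,v,pose=None):
    c=bot.get_calibration(name)
    a,b=(u-c['cx'])/c['fx'],(v-c['cy'])/c['fy']
    if name!='wrist':
        d=np.array([a,-b,-1.]);V=c['view'];Rm=V[:3,:3]
        return -Rm.T@V[:3,3],Rm.T@d
    r=np.hypot(a,b)+1e-12
    d=np.array([np.sin(r)*a/r,-np.sin(r)*b/r,-np.cos(r)])
    T=c['T_tool_cam'];p,q=pose;W=R.from_quat(q).as_matrix()
    return np.array(p)+W@T[:3,3],W@(T[:3,:3]@d)
def onz(name,u,v,z,pose=None):
    o,d=ray(name,u,v,pose);return o+d*(z-o[2])/d[2]
def proj(name,P,pose=None):
    c=bot.get_calibration(name);P=np.atleast_2d(P).astype(float)
    if name!='wrist':
        V=c['view'];C=P@V[:3,:3].T+V[:3,3];return np.c_[c['cx']+c['fx']*C[:,0]/-C[:,2],c['cy']+c['fy']*-C[:,1]/-C[:,2]]
    T=c['T_tool_cam'];p,q=pose;W=R.from_quat(q).as_matrix()
    C=((P-p)@W-T[:3,3])@T[:3,:3]
    s=np.hypot(C[:,0],C[:,1]);th=np.arctan2(s,-C[:,2])
    return np.c_[c['cx']+c['fx']*th*C[:,0]/s,c['cy']-c['fy']*th*C[:,1]/s]
def down(yaw):  # tool x axis at angle yaw in world, z down
    return (R.from_euler('z',yaw)*R.from_quat([1,0,0,0])).as_quat()
def shot(name,fn,fx=1.5):
    s=bot.read_state();pose=(np.array(s['tcp_pos']),np.array(s['eef_rot']))
    im=bot.camera(name)[:,:,::-1].copy()
    cv2.imwrite(f'pics/{fn}_raw.png',im)
    cv2.imwrite(f'pics/{fn}.png',cv2.resize(im,None,fx=fx,fy=fx,interpolation=cv2.INTER_CUBIC))
    np.save(f'pics/{fn}.npy',np.r_[pose[0],pose[1]])
    return im,pose
def load(fn):
    a=np.load(f'pics/{fn}.npy');return a[:3],a[3:]
E
python3 - <<'E'
from h import *
def s(u,v,z): return onz('scene',u/1.5,v/1.5,z).round(0)
print('block screws',s(200,420,60),s(215,384,60))
print('rack slots',s(284,303,70),s(349,233,70))
print('bracket slots',s(377,352,80),s(430,270,80))
print('punch tops',s(389,145,135),s(414,145,135),s(390,155,135))
print('side punch tops',[onz('side',u/1.5,v/1.5,135).round(0) for u,v in [(286,371),(267,392),(313,381),(295,403)]])
print('red',s(288,440,20),'can',s(510,205,0),'mug',s(445,430,0),'jar',s(500,320,0),'green',s(110,480,0), 'pot',s(280,540,0))
print('state',bot.solve_ik([500,-100,380],down(0)))
print(R.from_quat(bot.read_state()['eef_rot']).as_matrix().round(2))
E
```

```text
block screws [ 453. -369.   60.] [ 429. -304.   60.]
rack slots [ 431. -109.   70.] [435. 119.  70.]
bracket slots [ 638. -148.   80.] [633.  73.  80.]
punch tops [404. 363. 135.] [454. 386. 135.] [425. 325. 135.]
side punch tops [array([457., 352., 135.]), array([437., 404., 135.]), array([407., 334., 135.]), array([387., 386., 135.])]
red [ 572. -320.   20.] can [669. 447.   0.] mug [ 776. -185.    0.] jar [772.  84.   0.] green [ 361. -486.    0.] pot [ 642. -451.    0.]
state [ 0.18824286  0.01792705 -0.07336088  0.         -1.47950839  1.38255347]
[[-0.9  -0.44 -0.  ]
 [-0.44  0.9   0.  ]
 [ 0.    0.   -1.  ]]
```

Run:
```python
from h import *
for p,y in [([640,0,330],np.pi),([560,300,330],np.pi),([560,-330,330],np.pi)]:
    print(bot.solve_ik(p,down(y)))
bot.move_ptp([560,-330,300],down(np.pi)); shot('wrist','wA')
bot.move_ptp([640,-10,330],down(np.pi)); shot('wrist','wB')
print(bot.read_state()['t'])
```

```text
[ 0.30436508  0.25665204  0.0992869   0.         -1.41343119 -1.87516141]
[ 0.79850142  0.24851902  0.08848279  0.         -1.4107601  -2.36929775]
[-0.23296807  0.27396151  0.12255685  0.         -1.41939167 -1.33782825]
2.9417
```

View pics/wA.png

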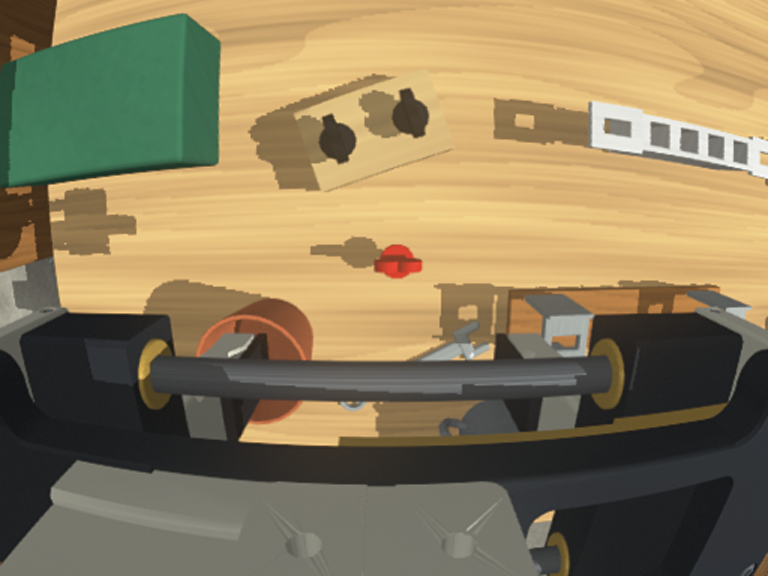

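View pics/wB.png

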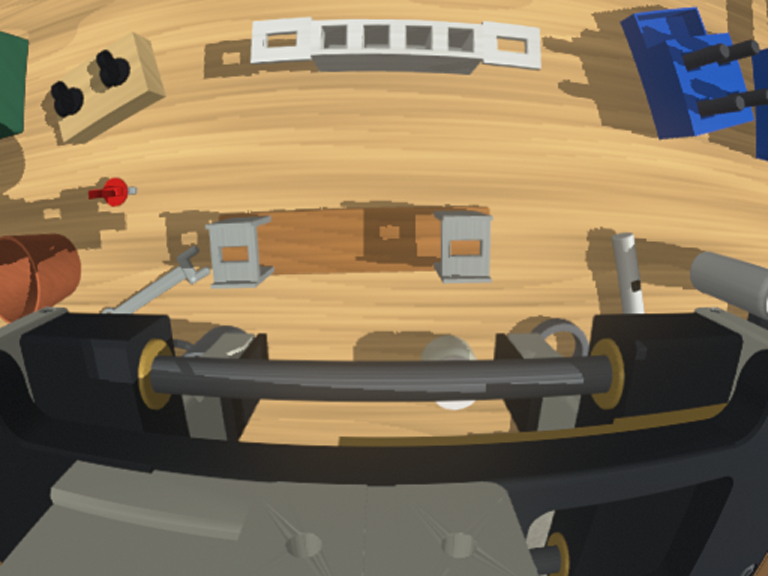

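Run:
```python
from h import *
y=-np.pi/2
bot.move_ptp([635,55,300],down(y)); bot.pause(.3); shot('wrist','brk')
bot.move_ptp([433,100,300],down(y)); bot.pause(.3); shot('wrist','rck')
bot.move_ptp([440,470,300],down(y)); bot.pause(.3); shot('wrist','org')
print(bot.read_state()['t'])
for n in ['brk','rck','org']:
    im=cv2.imread(f'pics/{n}_raw.png')[:230,120:400]
    cv2.imwrite(f'pics/{n}c.png',cv2.resize(im,None,fx=2.6,fy=2.6,interpolation=cv2.INTER_CUBIC))
```

```text
7.5333
```

View pics/brkc.png

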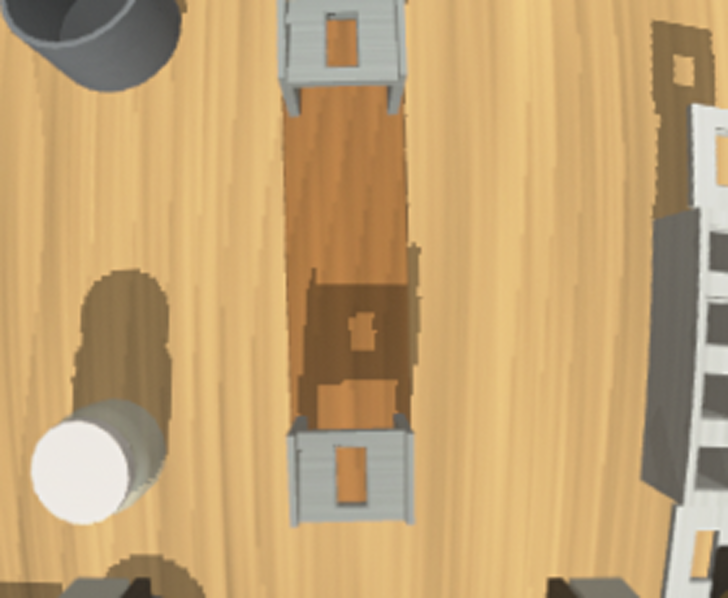

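View pics/rckc.png

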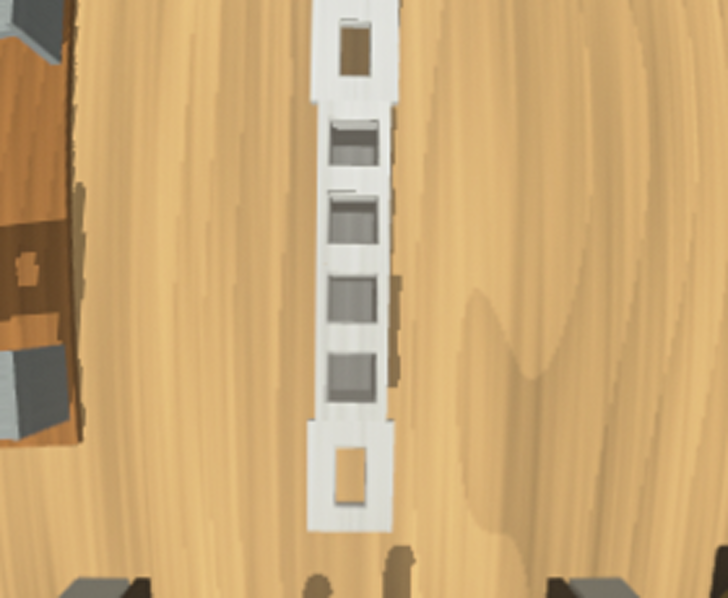

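View pics/org.png

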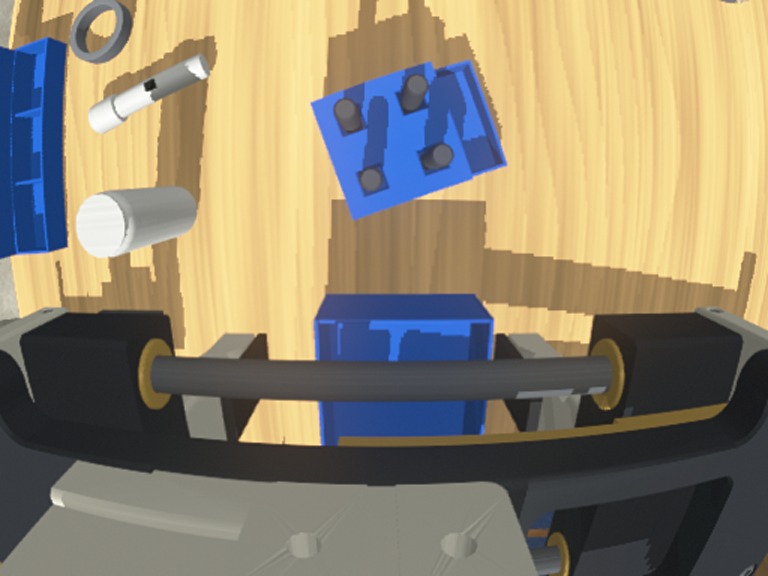

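```bash
cat >> h.py <<'E'
def fit_pose(fn,model,px,z,x0,crop=(120,0,2.6)):
    """model: Nx2 local xy; px: Nx2 crop pixels; returns x,y,yaw,rms"""
    pose=load(fn);uv=np.array(px,float)/crop[2]+np.array(crop[:2]);m=np.array(model,float)
    def f(p):
        c,s=np.cos(p[2]),np.sin(p[2]);P=np.c_[m@np.array([[c,s],[-s,c]])+p[:2],np.full(len(m),z)]
        return (proj('wrist',P,pose)-uv).ravel()
    r=least_squares(f,x0,x_scale=[10,10,.05]);return r.x,np.sqrt((r.fun**2).mean()),r.fun.reshape(-1,2).round(1)
def slotm(): 
    # order far(-y) slot: TL,TR,BR,BL in image where up=-y, left=+x ; then near slot
    o=[(7.5,-15),(-7.5,-15),(-7.5,15),(7.5,15)]
    return [(a,b-111) for a,b in o]+[(a,b+111) for a,b in o]
E
python3 - <<'E'
from h import *
x,r,f=fit_pose('brk',slotm(),[(325,14),(357,12),(359,69),(328,70),(336,446),(366,446),(368,505),(338,506)],80,[635,-37,0]);print(x,r,f.tolist())
x,r,f=fit_pose('rck',slotm(),[(340,20),(371,22),(370,76),(338,76),(335,447),(366,447),(365,505),(334,506)],70,[433,5,0]);print(x,r,f.tolist())
E
```

```text
[ 6.35971331e+02 -4.25541559e+01  2.10661731e-02] 0.6292802313125376 [[0.5, -0.5], [-0.1, 0.0], [-0.3, -1.2], [-0.2, -1.4], [0.1, 1.0], [0.2, 0.8], [-0.1, 0.6], [-0.0, 0.5]]
[ 4.31599974e+02  3.75123740e+00 -1.24883841e-02] 0.3882774046768452 [[0.1, 0.6], [-0.4, -0.0], [-0.2, -0.5], [0.6, -0.6], [0.2, 0.3], [-0.4, 0.4], [-0.3, 0.2], [0.4, -0.3]]
```

Run:
```python
from h import *
bot.move_gripper(70)
bot.move_ptp([433,100,300],down(-np.pi/2)); bot.pause(.3); im,_=shot('wrist','rck2')
d=np.abs(im.astype(int)-cv2.imread('pics/rck_raw.png')).max(2)[:230,120:400]
print((d>40).sum())
cv2.imwrite('pics/rck2c.png',cv2.resize(im[:230,120:400],None,fx=2.6,fy=2.6,interpolation=cv2.INTER_CUBIC))
```

```text
1635
```

View pics/rck2c.png

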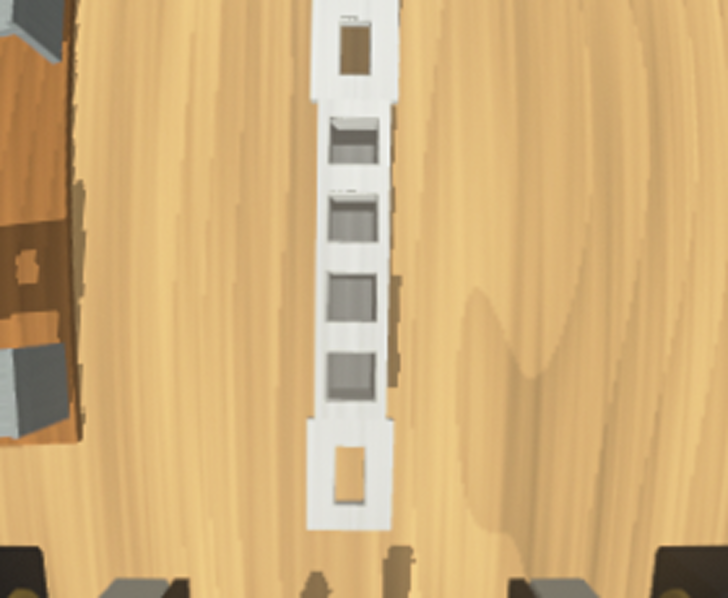

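The rack has not moved. Grasping it now.

Run:
```python
from h import *
q=down(-np.pi/2-.0125)
bot.move_ptp([431.6,3.75,150],q)
bot.line_to([431.6,3.75,32],150)
s=bot.read_state();print(s['tcp_pos'],s['contact_force'])
bot.move_gripper(30,40)
s=bot.read_state();print(s['width'],s['contact_force'])
bot.line_to([431.6,3.75,180],120)
s=bot.read_state();print(s['width'],s['contact_force'],s['t'])
bot.pause(.3);im,_=shot('wrist','hold')
```

```text
[432.46111514   4.35514754  32.81900247] [ 0.09655652  0.27670088 -0.01312254]
35.79009981063947 [-0.59901171 -0.68058688  3.82174577]
35.4469327414406 [ 0.31201483 -0.28784961 -6.8946673 ] 13.5417
```

View pics/hold.png

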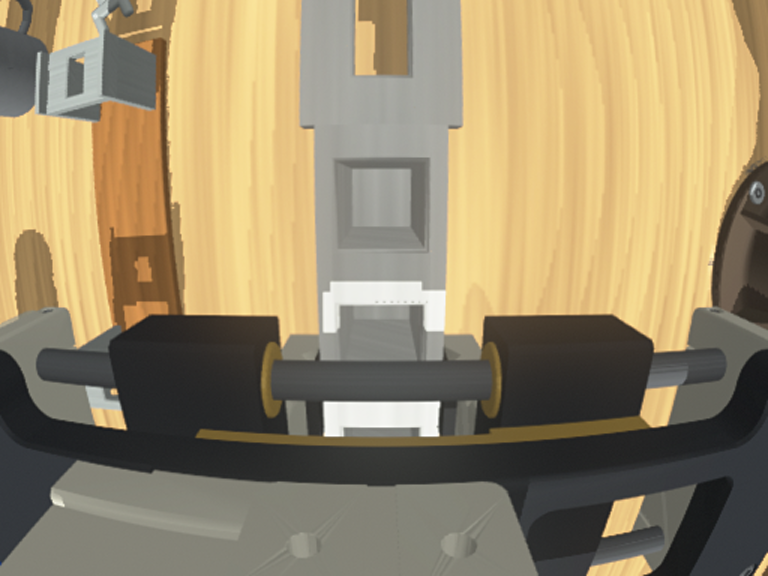

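Run:
```python
from h import *
pose=load('hold');print(pose[0])
uv=np.array([(334,157),(429,157),(428,251),(337,251),(355,75),(412,76),(302,127),(462,127)])/1.5
m=np.array([(12,-72),(-12,-72),(-12,-48),(12,-48),(7.5,-96),(-7.5,-96),(22,-82),(-22,-82)],float)
def f(p):
    c,s=np.cos(p[2]),np.sin(p[2]);P=np.c_[m@np.array([[c,s],[-s,c]])+p[:2],np.full(len(m),p[3])]
    return (proj('wrist',P,pose)-uv).ravel()
r=least_squares(f,[432,4,-.01,217],x_scale=[1,1,.01,1]);print(r.x,r.fun.reshape(-1,2).round(1).tolist())
print('rel to tcp',r.x[:2]-pose[0][:2],r.x[3]-pose[0][2],R.from_quat(pose[1]).as_matrix()[:2,0])
```

```text
[431.50371769   3.70495216 179.69949092]
[ 4.31909574e+02  3.17171026e+00 -1.60943503e-02  2.17481515e+02] [[2.2, 2.6], [-1.1, 2.9], [-1.3, -1.0], [0.7, -1.2], [-0.3, -0.7], [-0.9, -1.2], [-1.1, -1.0], [1.6, -0.6]]
rel to tcp [ 0.40585607 -0.5332419 ] 37.78202414551376 [-0.01252973 -0.99992146]
```

Run:
```python
from h import *
q=down(-np.pi/2+.021)
bot.line_to([636,-42.5,180],200,ori=q)
bot.line_to([636,-42.5,132],120)
bot.pause(.4);im,p=shot('wrist','hov');print(p)
s=bot.read_state();print(s['contact_force'],s['t'])
im=cv2.imread('pics/hov_raw.png')[:140,150:370]
cv2.imwrite('pics/hovc.png',cv2.resize(im,None,fx=3.6,fy=3.6,interpolation=cv2.INTER_CUBIC))
```

```text
(array([636.18945727, -42.47197976, 132.43372659]), array([ 7.14494751e-01, -6.99640718e-01,  1.94848003e-04, -2.81132501e-04]))
[ 0.30522038 -0.27314345 -6.59250235] 16.0917
```

View pics/hovc.png

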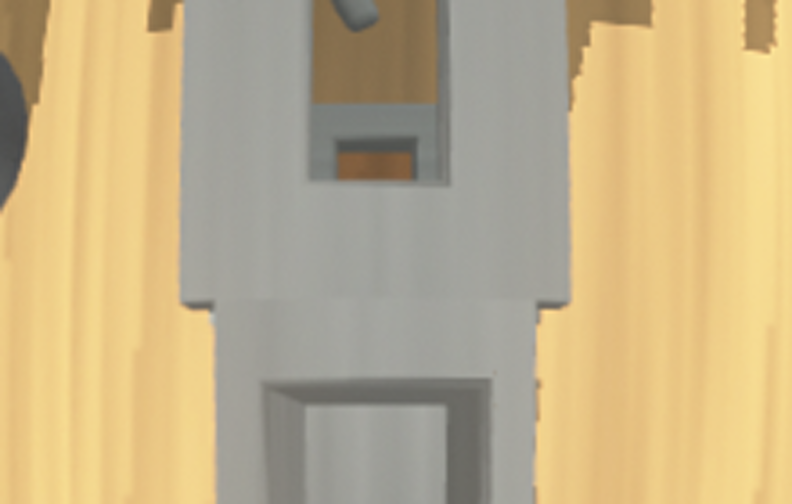

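Run:
```python
from h import *
p=load('hov')
for u,v in [(335,138),(417,138)]: print('b',onz('wrist',150+u/3.6,v/3.6,80,p))
for u,v in [(308,183),(449,185)]: print('r',onz('wrist',150+u/3.6,v/3.6,p[0][2]+37.3,p))
def T(y,pose,yaw): c,s=np.cos(yaw),np.sin(yaw); return np.array(pose)+np.array([-s*y,c*y])
print('exp b far edge',T(-126,(635.97,-42.55),.021),'exp r slot inner edge',T(-96,p[0][:2],.021))
```

```text
b [ 646.97757134 -169.52211351   80.        ]
b [ 630.97453406 -169.85409565   80.        ]
r [ 646.02998468 -138.33336219  169.73372659]
r [ 630.29570116 -138.43268473  169.73372659]
exp b far edge [ 638.61580552 -168.52221802] exp r slot inner edge [ 638.2053091  -138.45081254]
```

Run:
```python
from h import *
x,y=636.2,-43.1
bot.line_to([x,y,60],100); s=bot.read_state();print(s['tcp_pos'],s['contact_force'])
for z in [56,54,53,52,51.2,50.5,50,49.5,49]:
    bot.line_to([x,y,z],30); s=bot.read_state();print(z,s['tcp_pos'].round(2),s['contact_force'].round(1))
    if s['contact_force'][2]>2: break
bot.pause(.2)
bot.move_gripper(70); s=bot.read_state();print(s['contact_force'],s['t'])
bot.line_to([x,y,130],150)
bot.line_to([635,50,300],250,ori=down(-np.pi/2)); bot.pause(.3)
im,_=shot('wrist','mnt'); im=im[:230,120:400]
cv2.imwrite('pics/mntc.png',cv2.resize(im,None,fx=2.6,fy=2.6,interpolation=cv2.INTER_CUBIC))
print(bot.read_state()['t'])
```

```text
[636.8338471  -43.03387753  60.62255643] [-0.11670663 -0.37053888 -4.99577287]
56 [636.24 -43.08  56.21] [-0.1  0.6 -5.2]
54 [636.11 -43.1   53.92] [-0.3  0.1 -5.2]
53 [636.13 -43.13  52.92] [-0.  -1.  -6.4]
52 [636.11 -43.14  51.91] [ 0.1  0.2 -5.5]
51.2 [636.15 -43.11  51.12] [ 0.  -1.1 -5.2]
50.5 [636.18 -43.12  50.46] [-0.4  0.4 -5.1]
50 [636.31 -43.1   50.21] [-0.4 -0.1 -3.3]
49.5 [636.31 -43.11  50.18] [-3.8  0.9  4.7]
[-0.07376149  0.80284804  0.3404855 ] 19.975
21.9333
```

View pics/mntc.png

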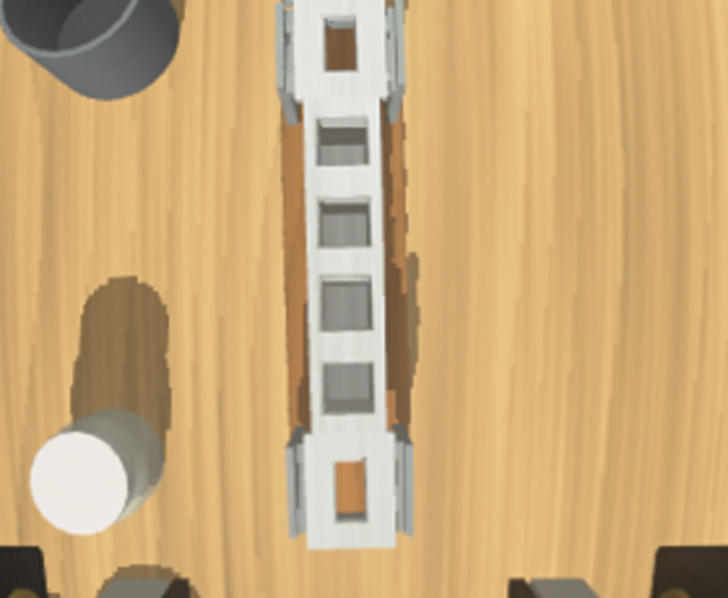

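Run:
```python
from h import *
x,r,f=fit_pose('mnt',slotm(),[(325,17),(356,16),(357,72),(327,72),(335,461),(366,461),(367,521),(337,521)],88,[635,-37,0]);print('rack',x,r)
p=load('wA')
for u in [(337,138),(410,115),(328,116),(347,161),(405,90),(417,137)]: print(onz('wrist',u[0]/1.5,u[1]/1.5,75,p).round(1))
# block top corners
for u in [(295,112),(425,68),(455,150),(325,192)]: print('blk',onz('wrist',u[0]/1.5,u[1]/1.5,45,p).round(1))
```

```text
rack [ 6.35863943e+02 -4.26898238e+01  2.05220775e-02] 0.34703716346626107
[ 454.  -368.2   75. ]
[ 434.3 -306.3   75. ]
[ 434.6 -375.9   75. ]
[ 474.1 -359.8   75. ]
[ 412.1 -310.5   75. ]
[ 453.4 -300.4   75. ]
blk [ 424.9 -410.2   45. ]
blk [ 383.8 -290.4   45. ]
blk [ 461.5 -262.8   45. ]
blk [ 501.1 -382.6   45. ]
```

Run:
```python
from h import *
q=down(.33-np.pi)
bot.line_to([560,-150,260],300,ori=q)
bot.move_ptp([501,-317,220],q); bot.pause(.3)
im,_=shot('wrist','blk'); im=im[:230,100:400]
cv2.imwrite('pics/blkc.png',cv2.resize(im,None,fx=2.6,fy=2.6,interpolation=cv2.INTER_CUBIC))
print(bot.read_state()['t'])
```

```text
24.4333
```

View pics/blkc.png

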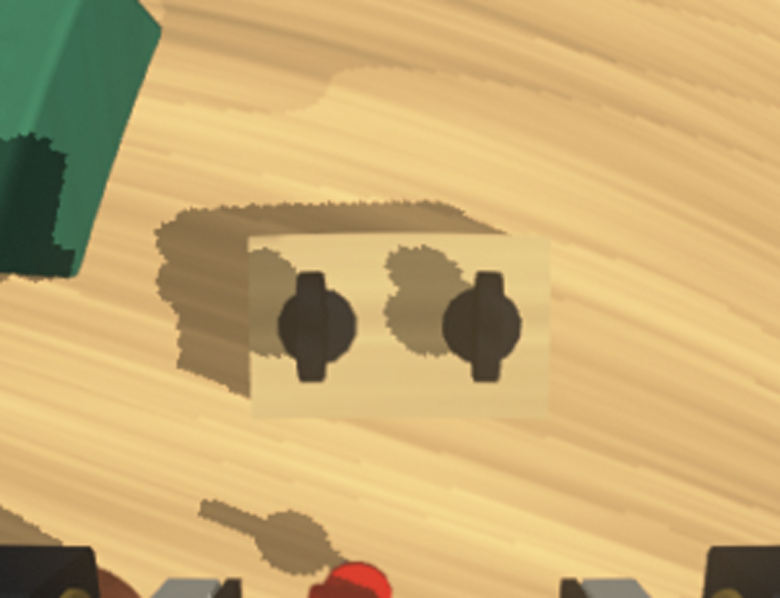

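Run:
```python
from h import *
pose=load('blk')
# silhouettes: wing box extremes + collar circle extremes
def silh(x,y,yaw):
    c,s=np.cos(yaw),np.sin(yaw)
    B=np.array([(a,b,h) for a in(-20,20) for b in(-5,5) for h in(51,81)],float)
    t=np.linspace(0,2*np.pi,60);C=np.c_[17*np.cos(t),17*np.sin(t),np.full(60,51.)];C=np.r_[C,C-[0,0,6]]
    M=np.array([[c,s],[-s,c]])
    o=[]
    for Q in (B,C):
        P=np.c_[Q[:,:2]@M+[x,y],Q[:,2]];u=(proj('wrist',P,pose)-[100,0])*2.6
        o+=[u[:,0].min(),u[:,0].max(),u[:,1].min(),u[:,1].max()]
    return np.array(o)
for g,obs in [((454,-368),[298,326,271,382,278,357,288,364]),((434,-306),[473,503,271,382,443,521,288,364])]:
    r=least_squares(lambda p:(silh(p[0],p[1],.33)-obs),g,x_scale=5);print(r.x,r.fun.round(1))
p=pose
b=[onz('wrist',100+u/2.6,v/2.6,45,p) for u,v in [(248,236),(550,236),(550,416),(250,418)]]
print(np.round(b,1)); 
for i,j in [(0,1),(3,2),(0,3),(1,2)]: print(np.degrees(np.arctan2(*(b[j]-b[i])[[1,0]])))
```

```text
[ 455.21280123 -370.46278278] [-2.8  3.1  3.8 -3.3 -1.   0.9 -2.2  1.7]
[ 432.52090806 -304.37114005] [-2.4  1.7  3.8 -3.3 -1.1  1.7 -2.2  1.7]
[[ 427.3 -412.1   45. ]
 [ 385.2 -289.4   45. ]
 [ 459.3 -262.4   45. ]
 [ 503.  -386.7   45. ]]
108.93793071843166
109.33393618490751
18.55885989462956
19.96589096195708
```

```bash
cat >> h.py <<'E'
def fz(): return bot.read_state()['contact_force']
def pick_screw(x,y,yaw,tag):
    bot.move_gripper(40); q=down(yaw)
    bot.move_ptp([x,y,130],q); bot.line_to([x,y,55.5],120); bot.pause(.1)
    print(bot.read_state()['tcp_pos'].round(2),fz().round(1))
    bot.move_gripper(5,35); print('w',bot.read_state()['width'],fz().round(1))
    bot.line_to([x,y,180],150); bot.pause(.2); print('w',bot.read_state()['width'],fz().round(1))
E
python3 - <<'E'
from h import *
pick_screw(455.2,-370.5,.331-np.pi,'a')
q=down(-np.pi/2+.0208)
bot.line_to([638.3,-153.6,180],250,ori=q)
bot.line_to([638.3,-153.6,148],100); bot.pause(.3)
im,_=shot('wrist','sa'); im=im[60:320,130:390]
cv2.imwrite('pics/sac.png',cv2.resize(im,None,fx=2.3,fy=2.3,interpolation=cv2.INTER_CUBIC))
im,_=shot('scene','sas');print(bot.read_state()['t'])
E
```

```text
[ 456.06 -370.79   56.63] [-0.1  0.8  0.4]
w 9.882894274230553 [-0.5 -0.2  1.9]
w 9.94857332942617 [-0.2  0.4 -0.8]
30.6167
```

View pics/sac.png

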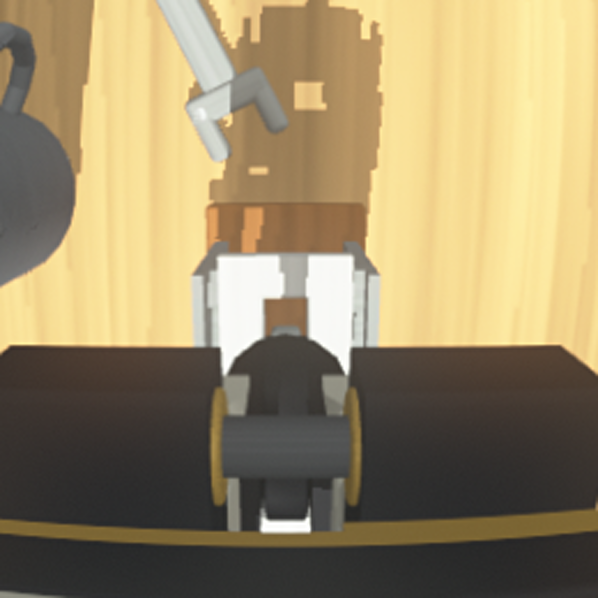

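View pics/sas.png

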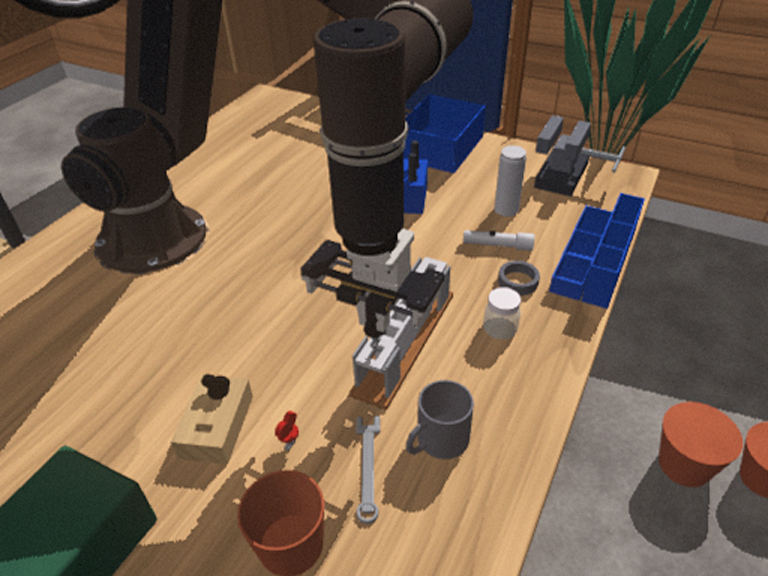

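```bash
cat >> h.py <<'E'
def insert_screw(x,y):
    ok=True
    for z in [132,126,120,114,108,104,102,101,100,99.3,98.8,98.2,97.6]:
        bot.line_to([x,y,z],60); f=fz()
        print(z,bot.read_state()['tcp_pos'].round(1),f.round(1))
        if abs(f[2])>6 or np.hypot(f[0],f[1])>10: print('stop');break
    return z
E
python3 - <<'E'
from h import *
insert_screw(638.3,-153.6)
print(bot.read_state()['t'])
E
```

```text
132 [ 637.9 -153.6  131.2] [-0.4 -0.4 -0.5]
126 [ 638.1 -153.6  125.5] [-0.2  0.2 -1.3]
120 [ 638.  -153.6  119.5] [-0.4 -0.1  0.3]
114 [ 638.  -153.6  113.5] [ 0.5 -0.8 -1.1]
108 [ 637.9 -153.6  107.5] [-0.9 -0.  -1.3]
104 [ 638.1 -153.6  103.7] [-0.2  0.6 -0.6]
102 [ 638.2 -153.6  101.9] [-0.9  1.  -0.5]
101 [ 638.2 -153.6  101. ] [-0.9  0.3 -1.3]
100 [ 638.2 -153.6   99.9] [ 1.   0.1 -1.1]
99.3 [ 638.3 -153.6   99.3] [ 0.1  0.7 -1.4]
98.8 [ 638.3 -153.6   98.8] [ 0.2 -0.6 -0.5]
98.2 [ 638.4 -153.6   98.6] [-1.7  0.9  3.1]
97.6 [ 638.4 -153.6   98.6] [-2.8  0.8  7.4]
stop
34.0333
```

```bash
cat >> h.py <<'E'
def lock_screw(x,y,z):
    for k in (0.25,.5,.75,1.0):
        bot.move_ptp([x,y,z],down(-np.pi/2+.0208-k*np.pi/2)); s=bot.read_state()
        print(k,s['tcp_pos'].round(1),s['contact_force'].round(1),s['moment'].round(2))
        if abs(s['moment'][2])>3 or np.linalg.norm(s['contact_force'])>40: print('STOP');return
E
python3 - <<'E'
from h import *
bot.line_to([638.3,-153.6,98.8],30)
lock_screw(638.3,-153.6,98.8)
bot.pause(.2);s=bot.read_state();print(s['contact_force'],s['moment'],s['t'])
shot('scene','lka')
E
```

```text
0.25 [ 638.3 -153.6   98.6] [ 1.1 -1.2 -0.7] [-0.05  0.    0.  ]
0.5 [ 638.2 -153.6   98.6] [-0.3 -0.4 -1.3] [0.02 0.07 0.  ]
0.75 [ 638.2 -153.6   98.7] [-1.  -0.3 -1. ] [ 0.   -0.02 -0.03]
1.0 [ 638.3 -153.6   98.8] [-0.6 -0.2 -0.7] [-0.06  0.05  0.03]
[-0.12284281 -0.8955216  -0.16574521] [-0.06130896 -0.00161473 -0.01596078] 36.3417
```

View pics/lka.png

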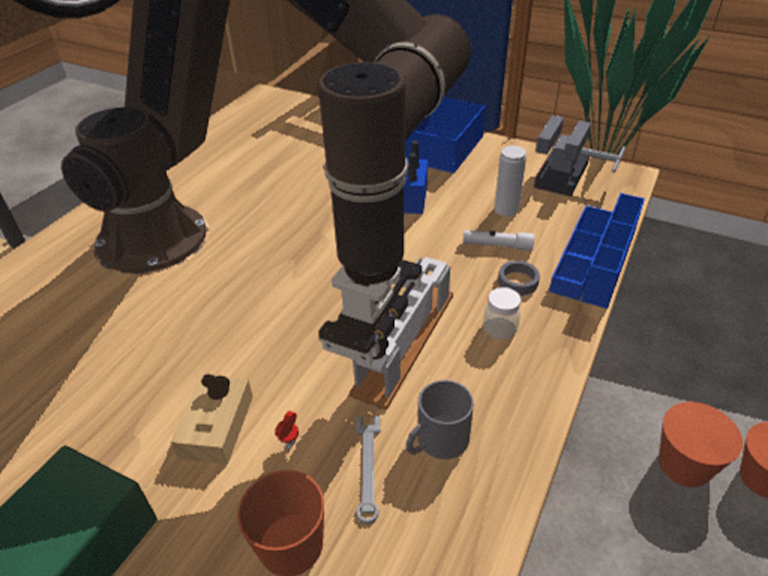

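Screw A is turned with no resistance, so I release it and fetch screw B.

Run:
```python
from h import *
bot.move_gripper(30); bot.line_to([638.3,-153.6,180],150)
pick_screw(432.5,-304.4,.331-np.pi,'b')
q=down(-np.pi/2+.0208)
bot.line_to([560,-100,200],300,ori=q)
bot.line_to([633.7,50,200],250)
bot.line_to([633.7,68.4,148],100); bot.pause(.3)
im,_=shot('wrist','sb'); im=im[60:320,130:390]
cv2.imwrite('pics/sbc.png',cv2.resize(im,None,fx=2.3,fy=2.3,interpolation=cv2.INTER_CUBIC))
print(bot.read_state()['t'])
im,_=shot('wrist','sb2')
```

```text
[ 433.28 -304.52   56.33] [0.1 0.  0.4]
w 9.832666946931525 [-0.1 -0.   1.5]
w 9.942184526391975 [ 0.3 -0.1 -1.7]
45.1
```

View pics/sb.png

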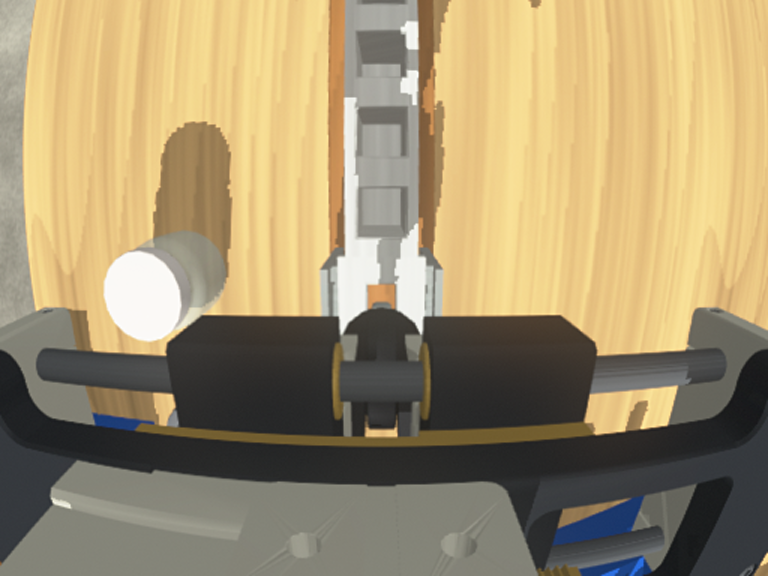

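Run:
```python
from h import *
x,y=633.7,68.4
z=insert_screw(x,y)
if z<99.5:
    bot.line_to([x,y,98.8],30); lock_screw(x,y,98.8)
    bot.pause(.2);bot.move_gripper(30); bot.line_to([x,y,180],150)
    bot.line_to([635,50,320],250,ori=down(-np.pi/2)); bot.pause(.3)
    im,_=shot('wrist','lkb'); im=im[:230,120:400]
    cv2.imwrite('pics/lkbc.png',cv2.resize(im,None,fx=2.6,fy=2.6,interpolation=cv2.INTER_CUBIC))
print(bot.read_state()['t'])
```

```text
132 [633.4  68.2 131.2] [ 0.   0.3 -0.8]
126 [633.4  68.3 125.5] [ 1.2 -0.3 -1.6]
120 [633.4  68.3 119.5] [-0.1  0.9  0. ]
114 [633.4  68.3 113.5] [ 0.   0.5 -1.1]
108 [633.4  68.3 107.4] [ 0.4  0.3 -0.7]
104 [633.5  68.4 103.7] [ 0.5  0.1 -1. ]
102 [633.6  68.4 101.9] [-0.1 -0.5 -0.7]
101 [633.7  68.4 101. ] [-0.4  0.1 -0.7]
100 [633.6  68.4  99.9] [ 0.  -0.4 -0.9]
99.3 [633.7  68.4  99.2] [ 0.6 -0.8 -1. ]
98.8 [633.7  68.4  98.7] [ 0.4 -0.7 -1.5]
98.2 [633.8  68.4  98.6] [-1.7 -0.7  3.1]
97.6 [633.8  68.4  98.6] [-3.4  0.7  8.6]
stop
0.25 [633.8  68.4  98.7] [-0.2  0.3  0.6] [ 0.02 -0.06 -0.03]
0.5 [633.7  68.4  98.7] [ 0.2 -0.6 -0.8] [-0.05 -0.01  0.07]
0.75 [633.6  68.4  98.7] [-0.2  0.7 -0.4] [-0.01 -0.01  0.02]
1.0 [633.6  68.4  98.7] [ 0.8  0.2 -0.8] [-0.03 -0.02  0.04]
54.2083
```

View pics/lkbc.png

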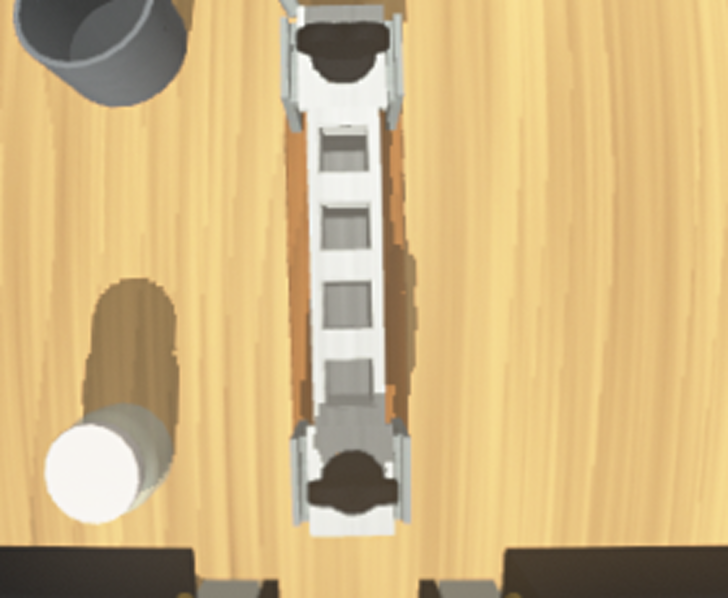

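Run:
```python
from h import *
p=load('org')
for u in [(312,103),(353,218),(472,180),(433,62)]: print(onz('wrist',u[0]/1.5,u[1]/1.5,75,p).round(1))
bot.line_to([540,200,320],300,ori=down(-np.pi/2))
bot.move_ptp([421,430,260],down(-np.pi/2)); bot.pause(.3)
im,_=shot('wrist','org2'); im=im[:230,120:400]
cv2.imwrite('pics/org2c.png',cv2.resize(im,None,fx=2.6,fy=2.6,interpolation=cv2.INTER_CUBIC))
print(bot.read_state()['t'])
```

```text
[499.6 332.4  75. ]
[464.9 433.3  75. ]
[362.3 399.5  75. ]
[396.1 295.8  75. ]
56.3333
```

View pics/org2c.png

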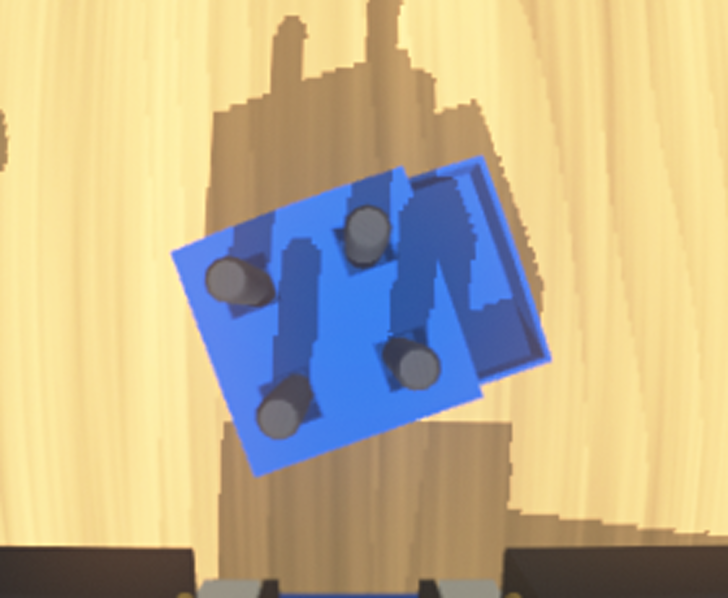

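Run:
```python
from h import *
p=load('org2')
g=lambda u,z:onz('wrist',120+u[0]/2.6,u[1]/2.6,z,p)
c=[g(u,75) for u in [(172,253),(402,167),(482,397),(256,476)]]
print(np.round(c,1))
for i,j in [(1,0),(2,3),(0,3),(1,2)]: print(np.degrees(np.arctan2(*(c[j]-c[i])[[1,0]])),np.linalg.norm(c[j]-c[i]))
C=np.mean(c,0)
cen=[g(u,135) for u in [(231,281),(368,228),(277,417),(418,368)]]
print('tops',np.round(cen,1),np.mean(cen,0).round(1),C.round(1))
th=np.radians(18.5)
for a in(1,-1):
    for b in(-1,1): print((C[:2]+27.5*np.array([a*np.cos(th)-b*np.sin(th),a*np.sin(th)+b*np.cos(th)])).round(1))
```

```text
[[500.5 332.5  75. ]
 [398.4 295.5  75. ]
 [362.1 398.4  75. ]
 [464.3 434.6  75. ]]
19.931117103890845 108.58494360143055
19.506960843595568 108.43797024331118
109.51165830485998 108.31350646681798
109.43601269781158 109.11742842471115
tops [[464.8 349.1 135. ]
 [414.9 330.3 135. ]
 [448.5 399.7 135. ]
 [396.6 381.6 135. ]] [431.2 365.2 135. ] [431.3 365.2  75. ]
[466.1 347.9]
[448.7 400. ]
[414.  330.4]
[396.5 382.6]
```

```bash
cat >> h.py <<'E'
RX,RY,RYAW=636.0,-42.6,.0208
def pocket(l): return RX-np.sin(RYAW)*l, RY+np.cos(RYAW)*l
def punch(px,py,l,yaw=.342-np.pi/2):
    bot.move_gripper(34)
    q=down(yaw)
    s=bot.read_state()['tcp_pos']
    if s[2]<250: bot.line_to([s[0],s[1],250],250)
    bot.move_ptp([px,py,250],q)
    bot.line_to([px,py,150],200);bot.line_to([px,py,95],120);bot.pause(.1)
    print(bot.read_state()['tcp_pos'].round(1),fz().round(1))
    bot.move_gripper(10,45);print('w',bot.read_state()['width'],fz().round(1))
    bot.line_to([px,py,120],60);bot.line_to([px,py,255],200);print('w',bot.read_state()['width'],fz().round(1))
    x,y=pocket(l)
    bot.line_to([x,y,255],300,ori=down(-np.pi/2+RYAW)); bot.line_to([x,y,200],150); bot.pause(.3)
    shot('wrist',f'pp{int(l)}')
def drop(l):
    x,y=pocket(l)
    for z in [185,170,150,135,125,119,117,116,115,114.4,113.8,113.2,112.6,112]:
        bot.line_to([x,y,z],100 if z>120 else 40); f=fz(); s=bot.read_state()
        if np.abs(f+[0,0,2]).max()>6: print('contact',z);break
    print(z,s['tcp_pos'].round(1),f.round(1))
    if z>116: print('HIGH');return
    bot.move_gripper(34);bot.line_to([x,y,200],200);print('t',bot.read_state()['t'])
E
python3 - <<'E'
from h import *
p=load('lkb')
for u in [(344,149),(345,228),(347,305),(349,381)]: print(onz('wrist',120+u[0]/2.6,u[1]/2.6,88,p).round(1))
print([np.round(pocket(l),1) for l in(-60,-20,20,60)])
punch(448.5,399.8,-60)
E
```

```text
[ 637.5 -102.3   88. ]
[637.  -61.4  88. ]
[636.  -22.3  88. ]
[635.1  16.1  88. ]
[array([ 637.2, -102.6]), array([636.4, -62.6]), array([635.6, -22.6]), array([634.8,  17.4])]
[449.1 400.6  96.3] [-0.6 -0.1  0.4]
w 17.12964847046195 [-1.3 -0.5  3.5]
w 17.4857953600565 [ 0.2 -0.6 -2.6]
```

View pics/pp-60.png

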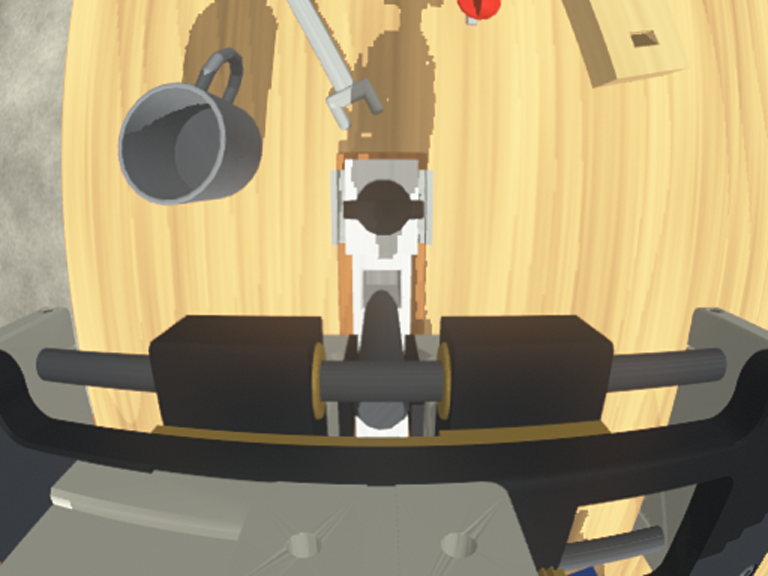

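Run:
```python
from h import *
drop(-60)
shot('scene','d1')
```

```text
contact 113.8
113.8 [ 637.6 -102.6  114.5] [-0.6 -0.   4.7]
t 67.3417
```

View pics/d1.png

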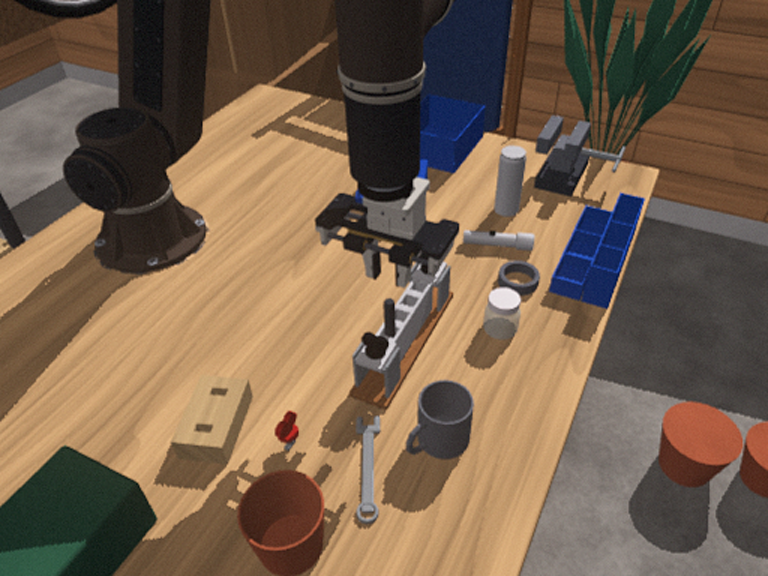

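The first punch is home in the rack. The other three go one at a time, with a force guard.

```bash
python3 - <<'E'
from h import *
punch(396.6,381.8,-20); drop(-20)
E
python3 - <<'E'
from h import *
if bot.read_state()['tcp_pos'][2]>190:
    punch(465.2,348.8,20); drop(20)
    shot('scene','d3')
E
```

```text
[397.1 382.6  96.3] [-0.4  0.1 -0.4]
w 16.91602236301641 [-1.1  0.2  4.3]
w 16.979872174683017 [ 0.4 -1.  -3.8]
contact 113.8
113.8 [636.7 -62.6 114.5] [-0.6 -0.5  5. ]
t 79.9833
[465.8 349.5  96.3] [-0.6 -0.1 -0. ]
w 16.903603734428142 [-0.3  0.7  2.9]
w 17.475194889007305 [ 0.4 -0.5 -2.3]
contact 113.8
113.8 [635.9 -22.6 114.4] [-0.8  0.1  5.3]
t 91.9333
```

View pics/d3.png

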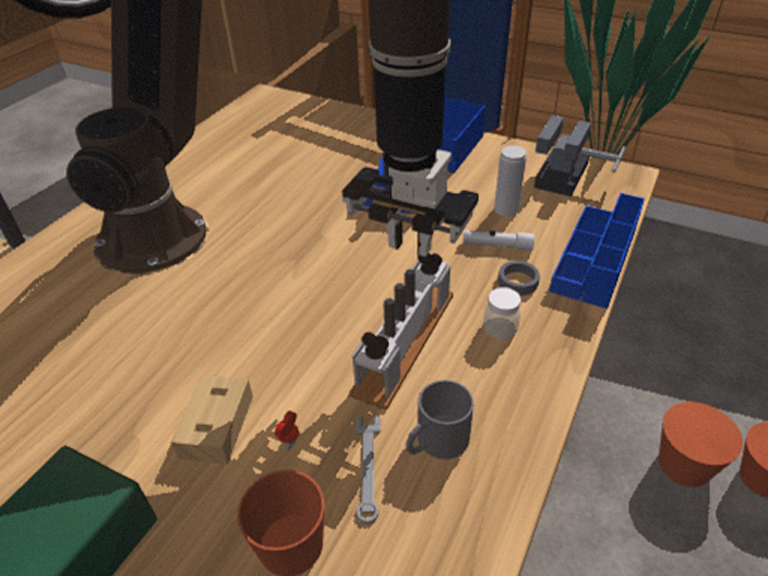

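Run:
```python
from h import *
punch(414.6,330.4,60); drop(60)
bot.line_to([560,80,330],250,ori=down(-np.pi/2)); bot.move_ptp([635,90,340],down(-np.pi/2)); bot.pause(.3)
im,_=shot('wrist','fin');im=im[:230,120:400]
cv2.imwrite('pics/finc.png',cv2.resize(im,None,fx=2.6,fy=2.6,interpolation=cv2.INTER_CUBIC))
bot.move_ptp([420,-330,330],down(-np.pi/2));bot.pause(.3)
for n in('scene','side'): shot(n,'fin'+n)
a=cv2.imread('pics/finside_raw.png')[140:260,190:330]
cv2.imwrite('pics/finsidec.png',cv2.resize(a,None,fx=5,fy=5,interpolation=cv2.INTER_CUBIC))
print(bot.read_state()['t'])
```

```text
[415.2 331.2  96.3] [-0.1  0.4 -0.2]
w 17.022006503096843 [-0.2 -0.9  4.2]
w 17.21339097522122 [-0.3 -0.1 -3.4]
contact 113.2
113.2 [635.2  17.4 114.4] [-1.2 -0.1  7.4]
t 104.0083
107.6917
```

View pics/finc.png

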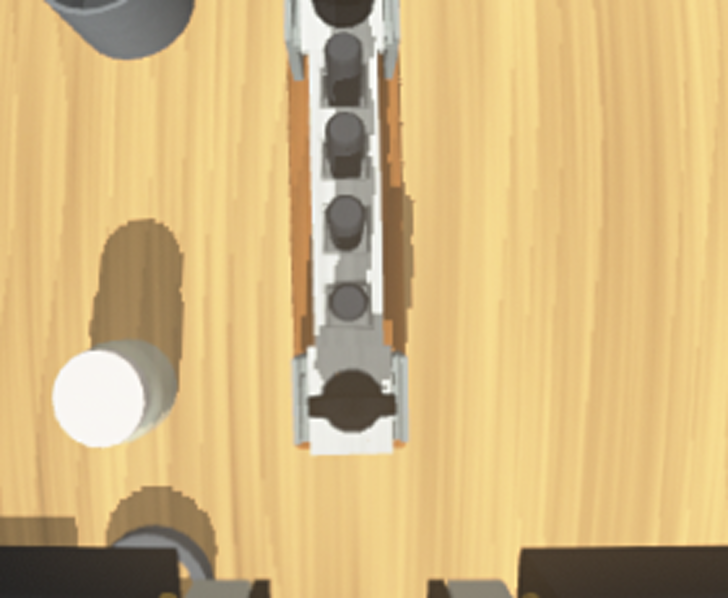

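View pics/finscene.png

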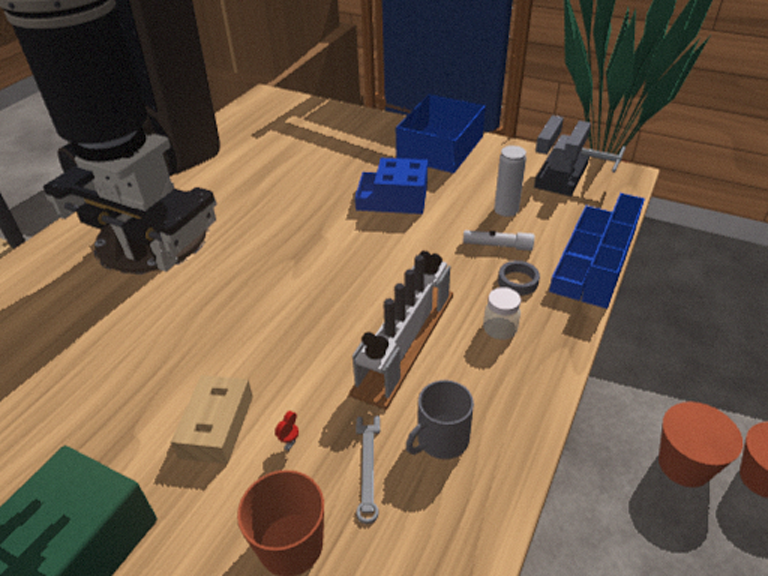

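View pics/finside.png

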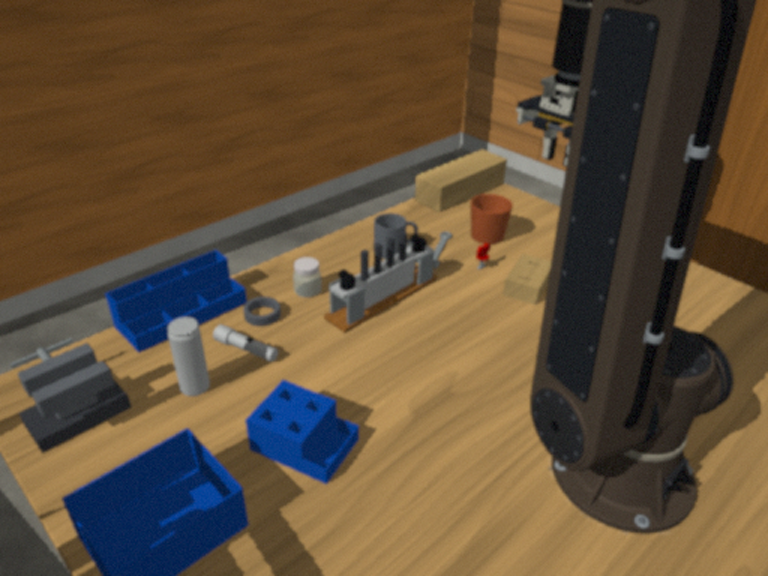

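View pics/finsidec.png

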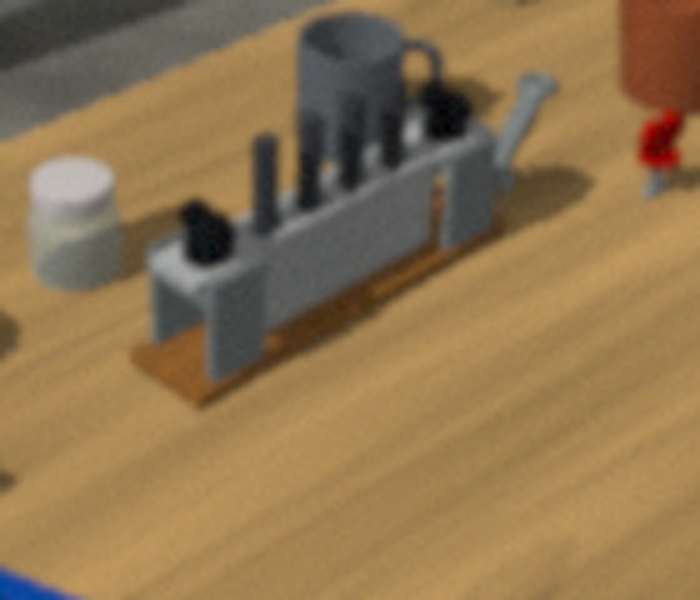

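Run:
```python
from h import *
for n,k in(('scene','finscene'),('side','finside')):
    im=cv2.imread(f'pics/{k}_raw.png')
    P=[(*pocket(l),154) for l in(-60,-20,20,60)]+[(*pocket(l),124) for l in(-111,111)]
    uv=proj(n,P); u0=(uv.min(0)-25).astype(int);u1=(uv.max(0)+35).astype(int)
    a=cv2.resize(im[u0[1]:u1[1],u0[0]:u1[0]],None,fx=6,fy=6,interpolation=cv2.INTER_CUBIC)
    a=cv2.convertScaleAbs(a,alpha=1.6,beta=20)
    for q in uv: cv2.drawMarker(a,tuple(int(t) for t in (q-u0+.5)*6),(0,0,255),0,12,1)
    cv2.imwrite(f'pics/chk_{n}.png',a); print(a.shape)
```

```text
(690, 582, 3)
(522, 648, 3)
```

View pics/chk_side.png

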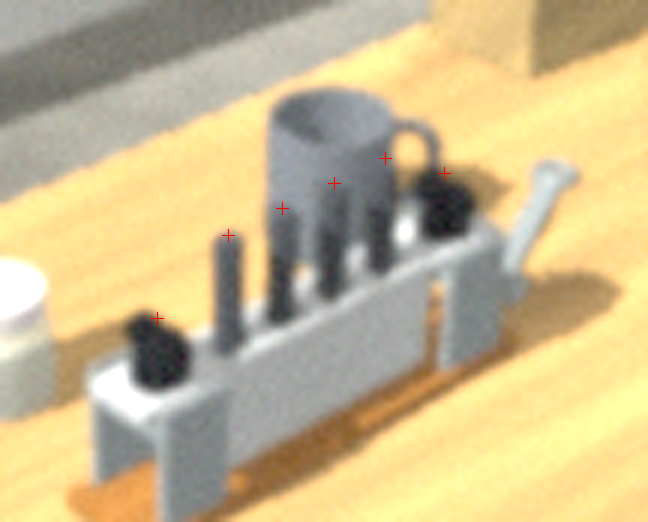

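View pics/chk_scene.png

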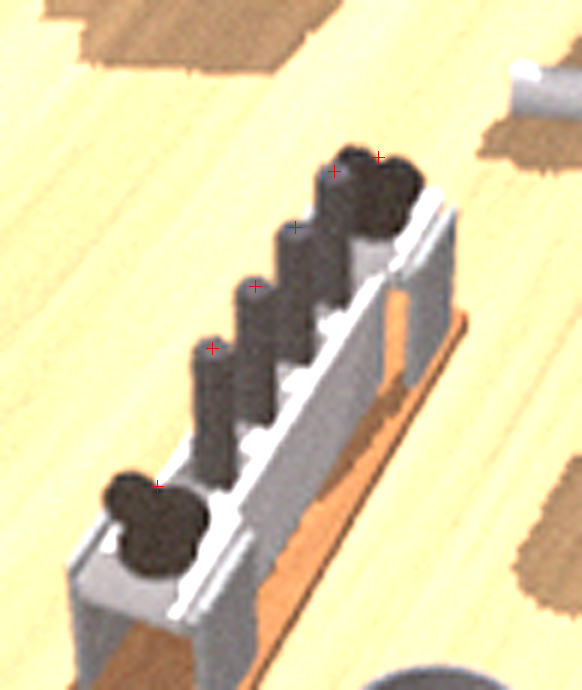

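All four punch tops match the predicted home height of 154 mm. In the side view they only blend into the dark mug behind them. The screws match too, so I'm handing in.

Run:
```python
from h import *
s=bot.read_state();print(s['t'],s['contact_force'].round(1))
print(bot.close_job())
```

```text
107.6917 [-0.5  0.6  0.1]
the job is handed in; nothing more can be done
None
```

I finished the job and handed it in at 107.7 s of the 210 s allowed, with the arm clear of everything. It gave no verdict.

- **Rack:** it sits on the two brackets with its slots lined up. After placing, its measured position matched the brackets to about 0.2 mm.
- **Thumbscrews:** both went in foot-first until the collar met the rack (about 8 N). Each was turned a quarter with almost no resistance, and both wings stand square across the rack in the pictures.
- **Punches:** only after both screws were locked, I moved all four from the organiser into separate pockets. All four stopped within 0.1 mm of the same depth, and their tops match the expected home height of 154 mm in the scene camera.
- **Weaker check:** in the side view, three of the punch tops blend into the dark mug behind them, so that view only confirms the fourth.
- **Everything else:** I never touched the red look-alike or the other things on the shelf, and they look unmoved in the last pictures. I saw no sign of the rack being knocked aside.

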